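Push the finger ring into the tray through its self-closing flap

ROBOT

A 7-joint arm with a two-finger parallel gripper is mounted at the origin on the work surface. World frame = base frame: x ahead of the robot, y to its left, z up, the work surface at z = 0. Lengths are in mm, angles in rad, forces in N, time in s.
With the tool pointing down it reaches from about 425 to 950 mm from the base axis. Payload 4.7 kg.
Tool frame: the origin (TCP) lies on the front face of the gripper's body, between the roots of the fingers; the fingertips stand 73 mm ahead of it and the grasp point (between the pads) lies robot.grip_point_offset ahead of it (robot.grip_point_offset is the distance from the TCP to the grasp point, in mm); z points along the fingers, y is the line along which they close (so a half turn about z gives the same grasp; the last joint's range is limited). The gripper opens to 85 mm and grips with 20 to 120 N. Pads are 22 mm wide; open, the fingers measure 114 mm over their backs; the gripper's body (76 mm by 85 mm) begins 54 mm behind the grasp point. The pads swing forward as they close: fully open they stand 13 mm farther back than shut.
Start: joints at [1.078, 0.469, -0.049, 1.532, 0.024, 1.141, -0.082], TCP at [302.003, -603.685, 303.935] pointing down, gripper open.
Joint ranges: [-2.59, 2.59], [-0.33, 1.99], [-1.39, 1.29], [0.1, 2.45], [-1.04, 4.18], [0.21, 1.99], [-2.66, 2.66]. Speed limits (rad/s): [2.57, 2.57, 3.14, 3.14, 3.14, 3.14, 3.14].

INTERFACE

Orientations are given as a rotation vector (axis times angle).
In Python, from cell import robot gives the robot as it stands.
- The arm moves only by the tool move_arm, never from a script. Its argument "motion" is a list of rows, each an object with "hand": the closure, from 0 (fully open) to 1 (shut); "translation": the shift along the world's x, y, z in mm, a list of three; "twist": the turn about the world's z in rad. In form: [{"hand": hand, "translation": [x, y, z], "twist": twist}, ...]. A call has exactly 10 rows; each row shifts and turns the commanded pose from where the row before left it; what a row does not reach is not made up. A row lasts 1/12 s, in which the tool goes at most 41.7 mm and 7.16 degrees, less where a joint would pass 70% of its speed; a pose out of reach is approached as far as the arm can. A call is refused whole if a number of a shift passes 41.7 or a number of a turn 0.125, either way. A call with a gripper value outside its range is refused whole. The fingers move at their own pace and stop on an object; "grip_force" is the grip in N (left out, the last holds). Time passes only in rows, so rows that do not move let the fingers close, or fill a call up. It gives the time, the measured TCP pose, the force, the opening and the grip force at its end, in the units of the state.
- robot.sense(): the state, without advancing time (a new reading comes with each control period).
- robot.snapshot(name): name is "scene" or "top" or "wrist"; returns (picture, depth): 400x640x3 uint8, blue, green, red; 400x640 float32, mm along the optical axis (not along the pixel's ray), 0 where there is no reading.
- robot.camera_model(name): a dict with "K" (3x3 intrinsics, pixels), "dist_coeffs" ([k1, k2, p1, p2, k3] as OpenCV has them; the pictures are not rectified), "eye" and "rotation" of the camera in the world; the wrist camera has in their place "hand_eye" (4x4, takes a point from camera to tool coordinates, whose origin is the TCP and whose axes are the flange's). Camera axes: x right, y up, looking along -z (the intrinsics and any distortion apply to the point x, -y, -z); pixel columns grow to the right and rows downward; lengths in mm; the calibration is good to about 2 mm. A picture is of the moment at which its call begins: read the wrist's pose just before it. camera_model takes no time and is no camera call.
- robot.close_job(): hands the job in; it is judged then, once.
The state is a dict: "time_s": time; "qpos": joint angles; "joint_velocities": joint speeds; "effort": joint torques, N m; "tcp_pos": TCP position; "ee_rot": TCP orientation; "wrist_force": force on the tool from outside, world axes, zero at the start; "torque": the same for the moment, N m; "grip_width": opening from 0.0 (shut) to 1.0 (fully open); "gripper_force": force on a finger pad.
Only numpy, scipy, OpenCV 4.12 (cv2) and the standard library are available. Lean on these libraries where they do the work, as an engineer would, in place of code of your own. Each camera call takes 0.05 s, during which the arm holds its last target. There are 200 camera calls.

TASK

Put the white finger ring away in the blue tray without picking it up: with one fingertip push the tray's yellow self-closing flap inward, and while the flap is held open, push the ring along the surface through the gateway with the other finger. The ring must slide gently the whole way, never pinched, lifted or used to shove the flap open, and the kettlebell, grip trainer and spring clip stay where they are. Finish with the ring lying flat inside the tray, far enough in that the flap has swung fully shut behind it, and the hand clear.

Things in the scene. Friction and masses are not known exactly. Their poses are not given: they have to be found in the camera images.
- tray: blue open-topped fixed tray; walls 50 mm high, 6 thick; inside x = 3 to 238 mm, y = -100 to +100. Origin: on the surface, in the middle of the gateway and of the front wall; x points level through the gateway into the tray (roughly to the robot's left), y along the front wall, z up. The gateway is a gap in that wall, y = -45 to +45 mm, open above, no sill: the floor is flush inside and out
- flap (a joint): yellow flap closing the gateway: leaf 84 mm long, 44 high (5 to 49 mm above the surface), 5 thick, on an upright hinge pin at tray x = 0, y = +45 mm. Angle in rad: 0 = shut, in line with the front wall; grows as it swings into the tray, stop at 1.75; cannot swing outward. A weak damped spring (0.1 to 0.3 N at the free edge) shuts it within about 2 s of release
- flap_edge (a point): top of the flap's free edge, 87 mm from the hinge pin and 49 mm above the surface; at tray y = -42 mm when shut
- ring: white hard-silicone finger ring lying flat on the surface outside the gateway: outer diameter 50 mm, hole 28 mm, 20 mm high, about 80 g. Origin: centre of its underside, z up
- kettlebell: small dark cast-iron kettlebell, about 75 mm wide and 106 mm high, 1 kg, loose; origin at the centre of its underside. Leave alone
- grip_trainer: steel-sprung hand grip trainer with two black handles, lying flat, about 141 mm long (x), 92 mm wide and 28 mm high, loose; origin under its middle. Leave alone
- clip: red spring clip lying flat, about 75 mm long (x), 50 mm wide, 18 mm high, loose; origin under its pivot. Leave alone
Not all that is in view belongs to the job. Of the things like the ring, leave any that is green; of the rest the smaller one is meant.

How it is judged (in metres and radians):
On the way, in this order (a step that is already met when the one before it is completed fails the run):
1. a finger pushes the flap open (over 0.5 rad) while the ring's centre is still outside the gateway (value of joint flap above 0.5 rad and contact force between the fingers and flap above 0.02 N and x of ring in the frame of tray below 0 m), for 0.05 s.
2. the ring's centre has passed through the gateway, 30 mm or more, with the flap still open (over 0.4 rad) (x of ring in the frame of tray above 0.03 m and value of joint flap above 0.4 rad), for 0.05 s.
At the end, for the whole second after the job is handed in: The ring lies flat (within 0.1 rad) and still on the tray's floor, wholly inside its walls, the flap is shut behind it (below 0.06 rad), and kettlebell, grip trainer and spring clip are within 20 mm of where they stood (x of ring in the frame of tray between 0.027 and 0.216 m and y of ring in the frame of tray between -0.078 and 0.078 m and height (world z) of ring below 0.004 m and angle between ring's own z axis and vertical below 0.1 rad and linear speed of ring below 0.02 m/s and value of joint flap below 0.06 rad and distance of each of kettlebell, grip_trainer, clip from where it was at the start of the episode below 0.02 m); the robot touches nothing.
It fails at once if the ring is lifted (over 10 mm) or tipped (over 0.5 rad) (height (world z) of ring above 0.01 m or angle between ring's own z axis and vertical above 0.5 rad).
It fails at once if the ring is pinched or rammed (over 15 N from the fingers) (contact force between the fingers and ring above 15 N).
It fails at once if the ring shoves the flap: it touches it from outside while the flap is less than 0.45 rad open (contact force between ring and flap above 0.05 N and value of joint flap below 0.45 rad and x of ring in the frame of tray below 0 m).
It fails at once if the kettlebell, grip trainer or spring clip is moved by over 20 mm (distance of any of kettlebell, grip_trainer, clip from where it was at the start of the episode above 0.02 m).
It also fails if it takes over 67 s, if anything falls off the work surface, if the arm or the gripper's body presses on something with over 40 N, if the wrist force passes 120 N, or if a joint passes its speed limit or range.

## Working session

There is one attempt and no reset: what is moved stays moved. The work goes in short steps, Python scripts to look and compute and a tool call to move; the robot and the scene stay as the last step left them, time stands still between calls to the robot, and variables do not carry over. Pictures are saved under pics/ and viewed, at most 10 in all, crops included, and the job is handed in when it is done.

Besides the shell and the picture viewer there is one more tool, called as name([rows], argument=value, ...), one row to a line, values as JSON. move_arm: Moves the arm, as the interface text tells. Its arguments: {"type":"object","properties":{"motion":{"type":"array","items":{"type":"object","properties":{"hand":{"type":"number"},"translation":{"type":"array","items":{"type":"number"}},"twist":{"type":"number"}}}},"grip_force":{"type":"number"}},"required":["motion"]}

```bash
mkdir -p pics
cat > h.py <<'E'
import numpy as np, cv2
from cell import robot
def px2w(name,uv,depth=None,z=None,cm=None):
    cm=cm or robot.camera_model(name)
    K=np.array(cm["K"],float);d=np.array(cm["dist_coeffs"],float)
    p=cv2.undistortPoints(np.array(uv,float).reshape(-1,1,2),K,d)[:,0]
    R=np.array(cm["rotation"],float)
    if R.shape!=(3,3): R=cv2.Rodrigues(R)[0]
    e=np.array(cm["eye"],float)
    ray=np.c_[p[:,0],-p[:,1],-np.ones(len(p))]@R.T
    t=(np.array(z)-e[2])/ray[:,2] if z is not None else np.array(depth)
    return e+ray*np.reshape(t,(-1,1))
E
python3 - <<'E'
from h import *
for n in("top","scene"):
    im,d=robot.snapshot(n); cv2.imwrite(f"pics/{n}.png",im); np.save(f"pics/{n}.npy",d)
    print(robot.camera_model(n))
s=robot.sense(); print(s, robot.grip_point_offset)
E
```

```text
{'K': array([[517.62347995,   0.        , 321.12093011],
       [  0.        , 517.62347995, 199.03929455],
       [  0.        ,   0.        ,   1.        ]]), 'dist_coeffs': array([-0.07903627,  0.        ,  0.        ,  0.        ,  0.        ]), 'eye': array([ 485.7740409 ,  -44.0776504 , 1226.15829582]), 'rotation': array([ 0.05479605, -0.08992364, -1.56445104])}
{'K': array([[374.41777839,   0.        , 319.10708935],
       [  0.        , 374.41777839, 193.61442792],
       [  0.        ,   0.        ,   1.        ]]), 'dist_coeffs': array([-0.04012331,  0.        ,  0.        ,  0.        ,  0.        ]), 'eye': array([1006.97842168, -148.22561151,  620.0162674 ]), 'rotation': array([0.55015331, 0.46541953, 1.29198843])}
{'time_s': 0.1, 'qpos': array([ 1.07809799,  0.46936519, -0.04854724,  1.53359989,  0.02415176,
        1.14100953, -0.08231168]), 'joint_velocities': array([ 2.16637283e-03, -2.68031903e-03, -1.29826989e-03, -3.02728940e-03,
       -1.26118131e-04,  9.02919116e-05,  1.26944561e-03]), 'effort': array([ 4.42214314e-04, -5.11520040e+01, -4.70841432e-02, -2.38391340e+01,
        1.08063250e-02,  4.43288824e-03, -2.11962833e-05]), 'tcp_pos': array([ 301.758914  , -603.33672471,  302.95238584]), 'ee_rot': array([-3.05583193e+00, -7.21622258e-01,  8.48459442e-04]), 'wrist_force': array([-0.30066416,  0.96282494, -0.02269754]), 'torque': array([-0.04749279, -0.00475099, -0.01408642]), 'gripper_force': 0.0, 'grip_width': 1.001502603864705} 53.900000000000006
```

View pics/top.png

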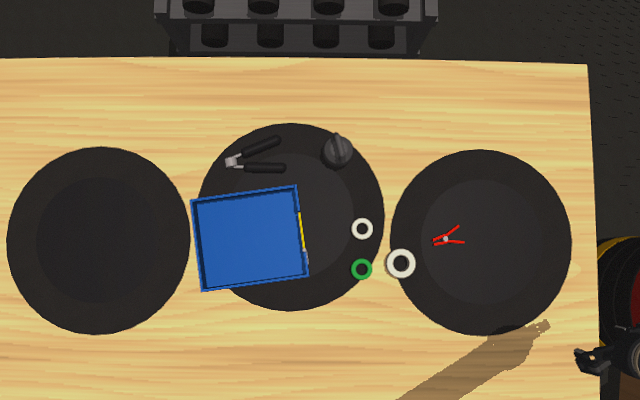

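View pics/scene.png

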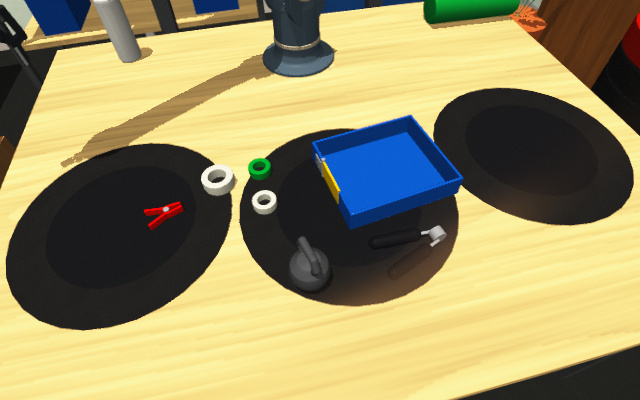

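The top view shows the small white ring at about (362,229), the green one at (361,269), the larger white one at (400,263), the tray's front wall from (296,186) to (308,276), and the kettlebell at (337,150). I'll enlarge that area.

Run:
```python
import cv2
im=cv2.imread("pics/top.png")[130:300,185:425]
cv2.imwrite("pics/c1.png",cv2.resize(im,None,fx=3.33,fy=3.33,interpolation=cv2.INTER_CUBIC))
```

```text
(no output)
```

View pics/c1.png

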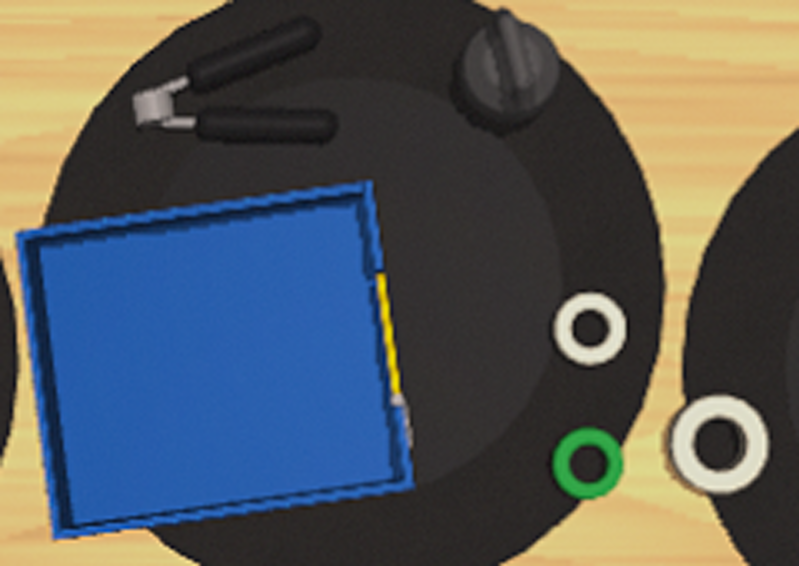

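The crop shows the tray rim's outer corners at (372,181), (412,488), (55,538) and (17,232), the hinge pin at about (398,398), the flap's free edge at about (380,274), and the ring's centre at (591,328).

```bash
cat >> h.py <<'E'
def crop2px(p,s=3.33,o=(185,130)): return (np.array(p,float)+.5)/s-.5+np.array(o)
E
python3 - <<'E'
from h import *
C=px2w("top",crop2px([[372,181],[412,488],[55,538],[17,232]]),z=50);print(C.round(1))
# model corners tray frame (outer)
M=np.array([[-3,-106],[-3,106],[244,106],[244,-106]],float)
A=M-M.mean(0);B=C[:,:2]-C[:,:2].mean(0)
th=np.arctan2((A[:,0]*B[:,1]-A[:,1]*B[:,0]).sum(),(A*B).sum());R=np.array([[np.cos(th),-np.sin(th)],[np.sin(th),np.cos(th)]])
t=C[:,:2].mean(0)-R@M.mean(0);print("tray",t,th,"res",(M@R.T+t-C[:,:2]).round(1))
P=px2w("top",crop2px([[398,398],[380,274]]),z=49);print("hinge,edge tray",((P[:,:2]-t)@R).round(1))
im=cv2.imread("pics/top.png")
sub=im[205:255,340:385];m=((sub.min(2)>130)).astype(np.uint8)
ys,xs=np.nonzero(m);c,_=cv2.findContours(m,0,1);c=max(c,key=len);(cx,cy),r=cv2.minEnclosingCircle(c);print(cx+340,cy+205,r)
W=px2w("top",[[cx+340,cy+205]],z=20);print("ring",W,((W[:,:2]-t)@R))
for n,p in [("green",[587,463]),("big",[719,443])]:
    W=px2w("top",crop2px([p]),z=20);print(n,W.round(1),((W[:,:2]-t)@R).round(1))
W=px2w("top",crop2px([[507,80]]),z=50);print("kb",W,((W[:,:2]-t)@R).round(1))
d=np.load("pics/top.npy");print(px2w("top",[[cx+340-7,cy+205]],depth=[d[int(cy+205),int(cx+340-8)]]))
print(px2w("scene",[[264,202]],z=20))
E
```

```text
[[628.8 -13.4  50. ]
 [419.8 -42.2  50. ]
 [384.8 198.8  50. ]
 [592.1 229.5  50. ]]
tray [523.7503935  -26.06072015] 1.7155610525413554 res [[ 0.3 -0.3]
 [-0.5 -2.2]
 [-1.1  1.3]
 [ 1.3  1.2]]
hinge,edge tray [[  0.1  43.7]
 [  0.6 -41.7]]
361.894495010376 228.16972541809082 10.573719024658203
ring [[ 529.67485367 -166.35231468   20.        ]] [[-139.67878713   14.37592261]]
green [[ 435.7 -163.9   20. ]] [[-123.7  107.1]]
big [[ 449.6 -256.6   20. ]] [[-217.4  106.6]]
kb [[ 699.81322203 -106.15543083   50.        ]] [[-104.7 -162.7]]
[[ 529.6336536  -150.03721511   19.24276341]]
[[ 536.93184389 -168.72493471   20.        ]]
```

```bash
cat >> h.py <<'E'
T=np.array([523.75,-26.06]);TH=1.7156
RT=np.array([[np.cos(TH),-np.sin(TH)],[np.sin(TH),np.cos(TH)]])
def w2t(p): return (np.array(p)[...,:2]-T)@RT
def t2w(p): return T+RT@np.array(p)
def goal(x,y,phi,z=None):
    "shift and twist from the measured pose to TCP at tray (x,y), finger line at phi"
    s=robot.sense();R=cv2.Rodrigues(s["ee_rot"])[0]
    h=np.arctan2(R[1,1],R[0,1]);tw=(TH+phi-h+np.pi/2)%np.pi-np.pi/2
    g=t2w([x,y])-s["tcp_pos"][:2]
    print("t",s["time_s"],"tcp",s["tcp_pos"].round(1),"tray",w2t(s["tcp_pos"]).round(1),"phi",((h-TH+np.pi/2)%np.pi-np.pi/2).round(3),"head",h.round(3),"F",s["wrist_force"].round(2),"w",round(s["grip_width"],3),"q7",s["qpos"][6].round(2))
    print("shift",g.round(1),"dz",None if z is None else round(z-s["tcp_pos"][2],1),"twist",tw.round(3))
E
python3 -c "
from h import *
goal(-140,14.4,-.3,180)
print(robot.camera_model('wrist')['hand_eye'])"
```

```text
t 0.1 tcp [ 301.8 -603.3  303. ] tray [-539.2  303. ] phi 0.319 head -1.107 F [-0.3   0.96 -0.02] w 1.002 q7 -0.08
shift [227.9 436.7] dz -123.0 twist -0.619
[[ 1.42053941e-03  9.59200410e-01  2.82723462e-01  7.32702963e+01]
 [ 9.99998592e-01 -1.61503615e-03  4.54882386e-04  1.09656333e+00]
 [ 8.92931982e-04  2.82722418e-01 -9.59201354e-01 -7.06433578e+01]
 [ 0.00000000e+00  0.00000000e+00  0.00000000e+00  1.00000000e+00]]
```

move_arm([
  {"hand": 0.2, "translation": [11.4, 21.8, -3], "twist": -0.031},
  {"hand": 0.2, "translation": [11.4, 21.8, -3], "twist": -0.031},
  {"hand": 0.2, "translation": [11.4, 21.8, -3], "twist": -0.031},
  {"hand": 0.2, "translation": [11.4, 21.8, -3], "twist": -0.031},
  {"hand": 0.2, "translation": [11.4, 21.8, -3], "twist": -0.031},
  {"hand": 0.2, "translation": [11.4, 21.8, -3], "twist": -0.031},
  {"hand": 0.2, "translation": [11.4, 21.8, -3], "twist": -0.031},
  {"hand": 0.2, "translation": [11.4, 21.8, -3], "twist": -0.031},
  {"hand": 0.2, "translation": [11.4, 21.8, -3], "twist": -0.031},
  {"hand": 0.2, "translation": [11.4, 21.8, -3], "twist": -0.031},
])

```text
time_s: 0.93
tcp_pos: [416.2, -384.4, 273.4]
ee_rot: [-3.132, -0.239, 0.001]
wrist_force: [1.1, 0.1, 0.4]
grip_width: 0.798
gripper_force: 0.0
```

move_arm([
  {"hand": 0.2, "translation": [11.4, 21.8, -9], "twist": -0.031},
  {"hand": 0.2, "translation": [11.4, 21.8, -9], "twist": -0.031},
  {"hand": 0.2, "translation": [11.4, 21.8, -9], "twist": -0.031},
  {"hand": 0.2, "translation": [11.4, 21.8, -9], "twist": -0.031},
  {"hand": 0.2, "translation": [11.4, 21.8, -9], "twist": -0.031},
  {"hand": 0.2, "translation": [11.4, 21.8, -9], "twist": -0.031},
  {"hand": 0.2, "translation": [11.4, 21.8, -9], "twist": -0.031},
  {"hand": 0.2, "translation": [11.4, 21.8, -9], "twist": -0.031},
  {"hand": 0.2, "translation": [11.4, 21.8, -9], "twist": -0.031},
  {"hand": 0.2, "translation": [11.4, 21.8, -9], "twist": -0.031},
])

```text
time_s: 1.77
tcp_pos: [530.2, -166.6, 183.2]
ee_rot: [-3.132, 0.248, 0.001]
wrist_force: [-0.4, 0.5, -0.1]
grip_width: 0.794
gripper_force: 0.0
```

Run:
```python
from h import *
goal(-140,14.4,-.3,100)
a,d=robot.snapshot("wrist");np.save("pics/w1.npy",d)
b,e=robot.snapshot("scene");np.save("pics/s1.npy",e)
cv2.imwrite("pics/w1.png",a);cv2.imwrite("pics/s1.png",cv2.resize(b[60:260,180:420],None,fx=3,fy=3,interpolation=cv2.INTER_CUBIC))
goal(-140,14.4,-.3,100)
```

```text
t 1.7667 tcp [ 530.2 -166.6  183.2] tray [-139.9   13.9] phi -0.303 head -1.729 F [-0.4   0.52 -0.14] w 0.794 q7 -1.55
shift [-0.5 -0.1] dz -83.2 twist 0.003
t 1.8667 tcp [ 531.1 -162.4  182.2] tray [-136.    12.4] phi -0.294 head -1.72 F [-0.06 -0.21  0.36] w 0.799 q7 -1.54
shift [-1.4 -4.3] dz -82.2 twist -0.006
```

View pics/w1.png

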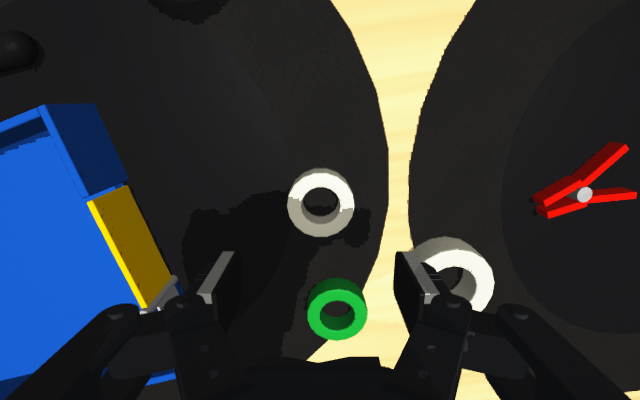

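View pics/s1.png

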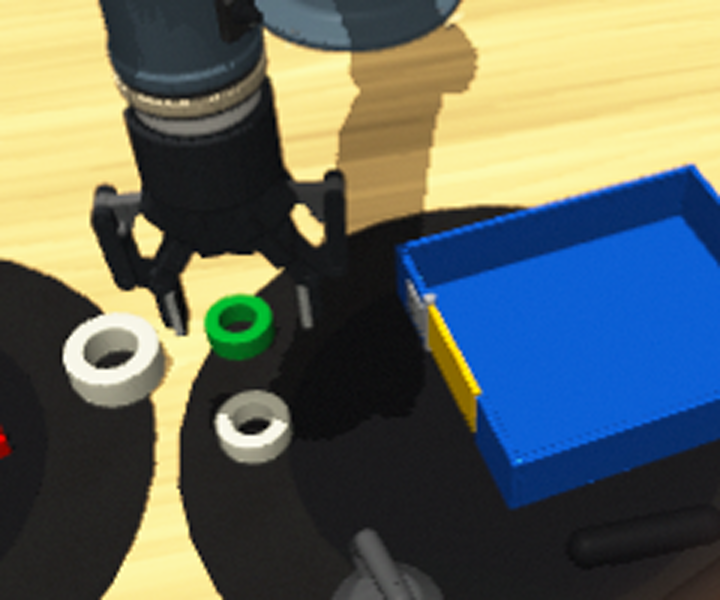

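The wrist view shows the small ring at about (321,203), with the finger pads near (215,280) and (420,280) and their tips near (233,252) and (397,253). The scene crop confirms the fingers straddle the ring's spot.

```bash
cat >> h.py <<'E'
def wristcam():
    s=robot.sense();he=np.array(robot.camera_model("wrist")["hand_eye"]);R=cv2.Rodrigues(s["ee_rot"])[0]
    cm=dict(robot.camera_model("wrist"));cm["rotation"]=R@he[:3,:3];cm["eye"]=s["tcp_pos"]+R@he[:3,3];return cm,s,R
E
python3 - <<'E'
from h import *
cm,s,R=wristcam(); a,d=robot.snapshot("wrist")
sub=(a[165:241,280:362].min(2)>95).astype(np.uint8)
c,_=cv2.findContours(sub,0,1);c=max(c,key=len)+[280,165]
# lower (side) excluded: use upper rim = top circle; depth-based instead
m=np.zeros(d.shape,np.uint8);cv2.drawContours(m,[c.astype(np.int32)],-1,1,-1)
v,u=np.nonzero(m&(a.min(2)>95));P=px2w("wrist",np.c_[u,v],depth=d[v,u],cm=cm)
top=P[abs(P[:,2]-20)<2.5];print(len(top),top.min(0),top.max(0));(cx,cy),r=cv2.minEnclosingCircle(top[:,:2].astype(np.float32));print("ring",cx,cy,r,"tray",w2t([cx,cy]))
# finger points in tool frame
v,u=np.mgrid[230:330,150:480];ok=(d[v,u]>20);u=u[ok];v=v[ok]
Q=(px2w("wrist",np.c_[u,v],depth=d[v,u],cm=cm)-s["tcp_pos"])@R
Q=Q[(Q[:,2]>30)&(Q[:,2]<85)]
for sg in(-1,1):
    q=Q[Q[:,1]*sg>0];print(sg,"zmax",np.percentile(q[:,2],99.5));t=q[q[:,2]>np.percentile(q[:,2],99)-8];print("tip x",np.percentile(t[:,0],[1,99]),"y",np.percentile(t[:,1],[1,99]))
goal(-140,14.4,-.3,80)
E
```

```text
2321 [ 507.13980943 -193.11493271   17.56975391] [ 555.7666442  -144.44425415   22.49195098]
ring 531.2615356445312 -168.76576232910156 24.746257781982422 tray [-142.29614092   13.15925716]
-1 zmax 63.92640166797579
tip x [-8.89754038 13.26001003] y [-45.82148545 -33.61294458]
1 zmax 64.09199828975191
tip x [-8.41522153 13.33955388] y [34.10680242 45.79988867]
t 1.9167 tcp [ 530.3 -165.1  182.9] tray [-138.5   13.6] phi -0.296 head -1.722 F [ 0.27 -0.27 -0.11] w 0.8 q7 -1.54
shift [-0.6 -1.6] dz -102.9 twist -0.004
```

move_arm([
  {"hand": 0.2, "translation": [0, 0, 0], "twist": 0},
  {"hand": 0.2, "translation": [0, 0, -15], "twist": 0},
  {"hand": 0.2, "translation": [0, 0, -20], "twist": 0},
  {"hand": 0.2, "translation": [0, 0, -20], "twist": 0},
  {"hand": 0.2, "translation": [0, 0, -18], "twist": 0},
  {"hand": 0.2, "translation": [0, 0, -15], "twist": 0},
  {"hand": 0.2, "translation": [0, 0, -12], "twist": 0},
  {"hand": 0.2, "translation": [0, 0, -8], "twist": 0},
  {"hand": 0.2, "translation": [0, 0, -5], "twist": 0},
  {"hand": 0.2, "translation": [0, 0, 0], "twist": 0},
])

```text
time_s: 2.75
tcp_pos: [529.6, -168.1, 70.3]
ee_rot: [3.132, -0.246, -0.002]
wrist_force: [0.3, -0.1, 0.6]
grip_width: 0.803
gripper_force: 0.0
```

Run:
```python
from h import *
goal(-53,-12.6,-.3,70)
u=t2w([np.cos(-.3),np.sin(-.3)])-T;print("u",u)
```

```text
t 2.75 tcp [ 529.6 -168.1   70.3] tray [-141.4   14.7] phi -0.302 head -1.728 F [ 0.27 -0.12  0.63] w 0.803 q7 -1.57
shift [14.3 91.5] dz -0.3 twist 0.002
u [0.15457407 0.9879812 ]
```

move_arm([
  {"hand": 0.2, "translation": [0.5, 3, 0], "twist": 0},
  {"hand": 0.2, "translation": [0.6, 4, 0], "twist": 0},
  {"hand": 0.2, "translation": [0.8, 4.9, 0], "twist": 0},
  {"hand": 0.2, "translation": [0.8, 4.9, 0], "twist": 0},
  {"hand": 0.2, "translation": [0.8, 4.9, 0], "twist": 0},
  {"hand": 0.2, "translation": [0.8, 4.9, 0], "twist": 0},
  {"hand": 0.2, "translation": [0.8, 4.9, 0], "twist": 0},
  {"hand": 0.2, "translation": [0.8, 4.9, 0], "twist": 0},
  {"hand": 0.2, "translation": [0.8, 4.9, 0], "twist": 0},
  {"hand": 0.2, "translation": [0.5, 3, 0], "twist": 0},
])

```text
time_s: 3.58
tcp_pos: [537.4, -122.4, 70.9]
ee_rot: [-3.132, 0.244, -0.0]
wrist_force: [0.6, -0.1, 1.3]
grip_width: 0.8
gripper_force: 0.4
```

move_arm([
  {"hand": 0.2, "translation": [0.8, 4.9, 0], "twist": 0},
  {"hand": 0.2, "translation": [0.8, 4.9, 0], "twist": 0},
  {"hand": 0.2, "translation": [0.8, 4.9, 0], "twist": 0},
  {"hand": 0.2, "translation": [0.8, 4.9, 0], "twist": 0},
  {"hand": 0.2, "translation": [0.8, 4.9, 0], "twist": 0},
  {"hand": 0.2, "translation": [0.8, 4.9, 0], "twist": 0},
  {"hand": 0.2, "translation": [0.6, 4, 0], "twist": 0},
  {"hand": 0.2, "translation": [0.5, 3, 0], "twist": 0},
  {"hand": 0.2, "translation": [0.2, 1, 0], "twist": 0},
  {"hand": 0.2, "translation": [0, 0, 0], "twist": 0},
])

```text
time_s: 4.42
tcp_pos: [543.4, -85.5, 70.9]
ee_rot: [-3.132, 0.244, -0.0]
wrist_force: [-0.2, -1.0, -0.3]
grip_width: 0.798
gripper_force: 0.0
```

```bash
cat >> h.py <<'E'
def wristring(name):
    cm,s,R=wristcam();a,d=robot.snapshot("wrist");cv2.imwrite(f"pics/{name}.png",a)
    v,u=np.nonzero((a.min(2)>90)&(np.ptp(a,2)<40)&(d>20));P=px2w("wrist",np.c_[u,v],depth=d[v,u],cm=cm)
    P=P[(abs(P[:,2]-20)<2.5)&(np.linalg.norm(P[:,:2]-s["tcp_pos"][:2],axis=1)<60)]
    (cx,cy),r=cv2.minEnclosingCircle(P[:,:2].astype(np.float32));print("ring tray",w2t([cx,cy]).round(1),"r",round(r,1),len(P))
E
python3 - <<'E'
from h import *
wristring("w2"); goal(-60,-10.5,0,70)
E
```

```text
ring tray [-75.9 -13.2] r 28.2 7321
t 4.4667 tcp [543.3 -85.8  70.9] tray [-62.  -10.7] phi -0.301 head -1.727 F [-0.05 -0.42 -0.84] w 0.799 q7 -1.71
shift [-0.5  1.9] dz -0.9 twist 0.301
```

View pics/w2.png

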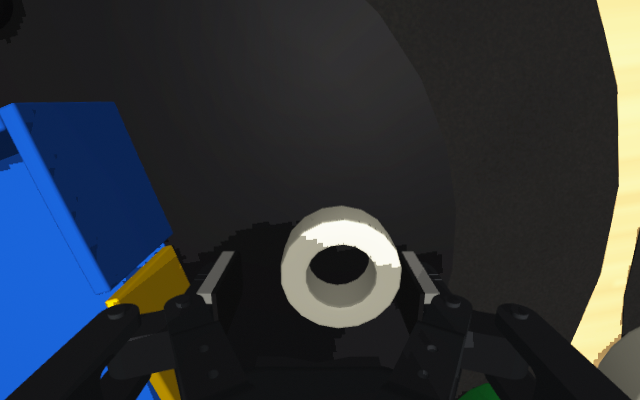

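The ring sits against the right (rear) pad with its top face centred at about (341,267); the flap and front wall are at the left, still shut.

Run:
```python
from h import *
cm,s,R=wristcam();P=px2w("wrist",[[341,267],[341,207],[282,266],[400,266]],z=20,cm=cm);print(w2t(P).round(1),((P-s["tcp_pos"])@R).round(1))
```

```text
[[-74.  -17.6]
 [-81.  -41.9]
 [-51.5 -25. ]
 [-96.9 -11. ]] [[ 10.2   9.5  50.9]
 [ 35.5   8.9  50.9]
 [ 10.6 -14.2  50.9]
 [ 10.6  33.3  50.9]]
```

move_arm([
  {"hand": 0.2, "translation": [-0.4, 0, 0], "twist": 0.05},
  {"hand": 0.2, "translation": [-0.5, 0, 0], "twist": 0.05},
  {"hand": 0.2, "translation": [-0.5, 0, 0], "twist": 0.05},
  {"hand": 0.2, "translation": [-0.5, 0, 0], "twist": 0.05},
  {"hand": 0.2, "translation": [-0.4, 0, 0], "twist": 0.05},
  {"hand": 0.2, "translation": [-0.4, 0, 0], "twist": 0.05},
  {"hand": 0.2, "translation": [0, 0, 0], "twist": 0},
  {"hand": 0.2, "translation": [0, 0, 0], "twist": 0},
  {"hand": 0.2, "translation": [0, 0, 0], "twist": 0},
  {"hand": 0.2, "translation": [0, 0, 0], "twist": 0},
])

```text
time_s: 5.3
tcp_pos: [540.6, -86.2, 70.9]
ee_rot: [3.133, 0.224, -0.0]
wrist_force: [-0.5, -1.5, -0.3]
grip_width: 0.795
gripper_force: 0.4
```

Run:
```python
from h import *
goal(-20,-10,0,70);wristring("w3")
a=cv2.imread("pics/w3.png");cv2.imwrite("pics/w3.png",a[150:400,60:560])
```

```text
t 5.3 tcp [540.6 -86.2  70.9] tray [-61.9  -8. ] phi -0.002 head -1.428 F [-0.45 -1.45 -0.29] w 0.795 q7 -1.48
shift [-4.  41.8] dz -0.9 twist 0.002
ring tray [-63.8 -18.7] r 42.0 7581
```

View pics/w3.png

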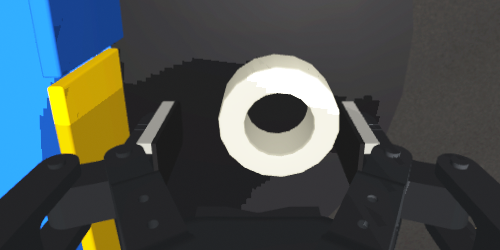

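```bash
cat >> h.py <<'E'
from scipy.optimize import least_squares
def scenering(view=None,lo=15,c0=None):
    "ring centre from the scene and top cameras: circle fit on outer rim of bright pixels"
    tcp=robot.sense()["tcp_pos"]
    for n in("scene","top"):
        a,d=robot.snapshot(n)
        v,u=np.nonzero((a.min(2)>100)&(np.ptp(a.astype(int),2)<45)&(d>20))
        P=px2w(n,np.c_[u,v],depth=d[v,u]);P=P[(P[:,2]>lo)&(P[:,2]<26)&(np.linalg.norm(P[:,:2]-(tcp[:2] if c0 is None else t2w(c0)),axis=1)<50)]
        if view==n: cv2.imwrite("pics/view.png",a)
        if len(P)<8: print(n,"few",len(P));continue
        # centre: all points between 14 and 25 mm
        f=lambda c:np.r_[np.maximum(0,np.linalg.norm(P[:,:2]-c,axis=1)-25),np.maximum(0,14-np.linalg.norm(P[:,:2]-c,axis=1))]
        r=least_squares(f,np.median(P[:,:2],0),loss="soft_l1");print(n,len(P),w2t(r.x).round(1),"bbox",w2t([P.min(0),P.max(0)]).round(1).tolist())
E
python3 - <<'E'
from h import *
scenering("scene")
im=cv2.imread("pics/view.png")[110:290,230:450]
cv2.imwrite("pics/s2.png",cv2.resize(im,None,fx=3.3,fy=3.3,interpolation=cv2.INTER_CUBIC))
E
```

```text
scene 283 [-71.2 -13.3] bbox [[-96.1, 15.8], [-27.3, -44.3]]
top few 0
```

View pics/s2.png

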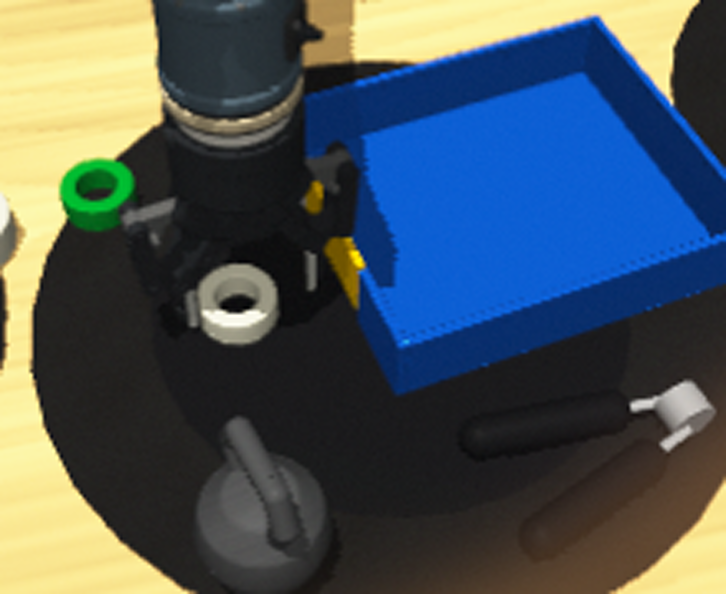

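The hand straddles the ring in front of the gateway. The ring (about tray (-71,-16)) has drifted toward the pad's edge, so I'll back off, recentre the pad and tilt slightly (phi = 0.1).

move_arm([
  {"hand": 0.2, "translation": [0.3, -2, 0], "twist": 0},
  {"hand": 0.2, "translation": [0.3, -2, 0], "twist": 0},
  {"hand": 0.2, "translation": [0.3, -2, 0], "twist": 0},
  {"hand": 0.2, "translation": [1, 0.1, 0], "twist": 0.02},
  {"hand": 0.2, "translation": [1, 0.1, 0], "twist": 0.02},
  {"hand": 0.2, "translation": [1, 0.1, 0], "twist": 0.02},
  {"hand": 0.2, "translation": [1, 0.1, 0], "twist": 0.02},
  {"hand": 0.2, "translation": [1, 0.1, 0], "twist": 0.02},
  {"hand": 0.2, "translation": [0, 0, 0], "twist": 0},
  {"hand": 0.2, "translation": [0, 0, 0], "twist": 0},
])

```text
time_s: 6.28
tcp_pos: [546.6, -91.4, 70.9]
ee_rot: [-3.118, -0.382, -0.0]
wrist_force: [0.1, -0.0, -0.5]
grip_width: 0.802
gripper_force: 0.0
```

```bash
cat >> h.py <<'E'
def wr2():
    "ring centre: wrist depth, hole/outer fit with points clear of the pads"
    cm,s,R=wristcam();a,d=robot.snapshot("wrist")
    v,u=np.nonzero((a.min(2)>90)&(np.ptp(a.astype(int),2)<45)&(d>20))
    P=px2w("wrist",np.c_[u,v],depth=d[v,u],cm=cm);Q=(P-s["tcp_pos"])@R
    k=(abs(P[:,2]-20)<2)&(abs(Q[:,1])<31)&(Q[:,0]<45)&(Q[:,0]>-30);X=Q[k][:,:2]
    f=lambda c:np.r_[np.maximum(0,np.linalg.norm(X-c,axis=1)-24.5),np.maximum(0,14.5-np.linalg.norm(X-c,axis=1))]
    r=least_squares(f,np.median(X,0),loss="soft_l1");w=s["tcp_pos"]+R@np.r_[r.x,50];print("wrist ring tool",r.x.round(1),"tray",w2t(w).round(1),len(X),"bbox",X.min(0).round(1),X.max(0).round(1))
E
python3 - <<'E'
from h import *
goal(-20,-9,.1,70);wr2();scenering()
E
```

```text
t 6.2833 tcp [546.6 -91.4  70.9] tray [-68.  -13.1] phi 0.099 head -1.327 F [ 0.07 -0.02 -0.45] w 0.802 q7 -1.4
shift [-11.   46.9] dz -0.9 twist 0.001
wrist ring tool [1.6 3.1] tray [-70.9 -15. ] 7117 bbox [-23.8 -21.4] [26.3 27.7]
scene 272 [-71.8 -13.7] bbox [[-99.7, 15.5], [-50.7, -40.6]]
top few 0
```

move_arm([
  {"hand": 0.2, "translation": [-0.7, 2.9, 0], "twist": 0},
  {"hand": 0.2, "translation": [-0.7, 2.9, 0], "twist": 0},
  {"hand": 0.2, "translation": [-1, 3.9, 0], "twist": 0},
  {"hand": 0.2, "translation": [-1.2, 4.9, 0], "twist": 0},
  {"hand": 0.2, "translation": [-1.4, 5.8, 0], "twist": 0},
  {"hand": 0.2, "translation": [-1.4, 5.8, 0], "twist": 0},
  {"hand": 0.2, "translation": [-1.4, 5.8, 0], "twist": 0},
  {"hand": 0.2, "translation": [-1.4, 5.8, 0], "twist": 0},
  {"hand": 0.2, "translation": [-1.2, 4.9, 0], "twist": 0},
  {"hand": 0.2, "translation": [-0.7, 2.9, 0], "twist": 0},
])

```text
time_s: 7.27
tcp_pos: [535.2, -44.8, 71.0]
ee_rot: [-3.118, -0.384, -0.0]
wrist_force: [0.2, -1.0, 1.1]
grip_width: 0.802
gripper_force: 0.5
```

Run:
```python
from h import *
goal(-20,-9,.1,70);wr2();scenering()
```

```text
t 7.2667 tcp [535.2 -44.8  71. ] tray [-20.2  -8.7] phi 0.1 head -1.326 F [ 0.22 -1.04  1.08] w 0.802 q7 -1.48
shift [0.3 0.3] dz -1.0 twist -0.0
wrist ring tool [2.5 9.3] tray [-29.2 -12.1] 6902 bbox [-22.7 -15.2] [27.2 31. ]
scene 230 [-29.7 -11. ] bbox [[-51.8, 17.8], [-7.8, -37.9]]
top few 0
```

move_arm([
  {"hand": 0.2, "translation": [-0.7, 2.9, 0], "twist": 0},
  {"hand": 0.2, "translation": [-1, 3.9, 0], "twist": 0},
  {"hand": 0.2, "translation": [-1.2, 4.9, 0], "twist": 0},
  {"hand": 0.2, "translation": [-1.2, 4.9, 0], "twist": 0},
  {"hand": 0.2, "translation": [-1.2, 4.9, 0], "twist": 0},
  {"hand": 0.2, "translation": [-1.2, 4.9, 0], "twist": 0},
  {"hand": 0.2, "translation": [-1.2, 4.9, 0], "twist": 0},
  {"hand": 0.2, "translation": [-1.2, 4.9, 0], "twist": 0},
  {"hand": 0.2, "translation": [-1, 3.9, 0], "twist": 0},
  {"hand": 0.2, "translation": [-0.7, 2.9, 0], "twist": 0},
])

```text
time_s: 8.25
tcp_pos: [524.6, -2.1, 70.9]
ee_rot: [-3.118, -0.383, 0.0]
wrist_force: [0.5, -0.3, 1.2]
grip_width: 0.801
gripper_force: 0.3
```

Run:
```python
from h import *
goal(120,0,.1,70);wr2();scenering("scene")
im=cv2.imread("pics/view.png")[100:260,260:480]
cv2.imwrite("pics/s3.png",cv2.resize(im,None,fx=3.3,fy=3.3,interpolation=cv2.INTER_CUBIC))
```

```text
t 8.25 tcp [524.6  -2.1  70.9] tray [23.6 -4.3] phi 0.1 head -1.326 F [ 0.49 -0.28  1.19] w 0.801 q7 -1.56
shift [-18.2  94.8] dz -0.9 twist 0.0
wrist ring tool [5.4 9.7] tray [ 14.5 -10.6] 6933 bbox [-19.3 -15.1] [29.8 31. ]
scene 207 [14.8 -9.4] bbox [[-9.0, 19.9], [35.2, -35.8]]
top few 0
```

View pics/s3.png

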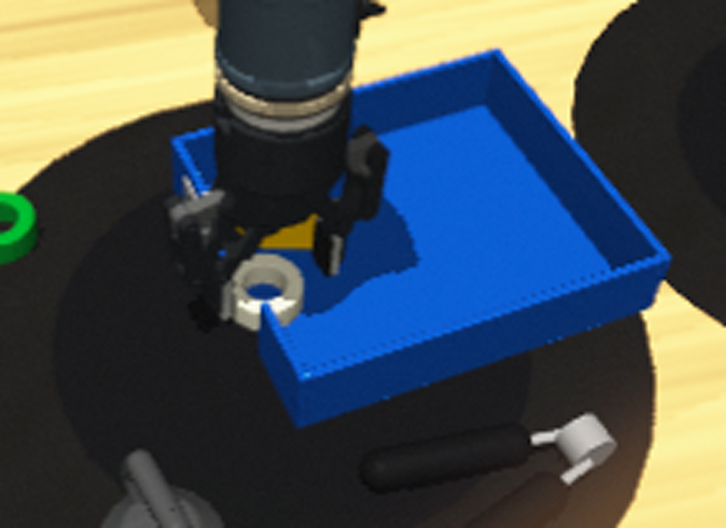

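The flap is wide open against the leading finger, and the ring is passing the gateway at about (265,290) in the crop. I'll keep pushing along the tray's x.

move_arm([
  {"hand": 0.2, "translation": [-0.6, 4, 0], "twist": 0},
  {"hand": 0.2, "translation": [-1, 6.9, 0], "twist": 0},
  {"hand": 0.2, "translation": [-1.3, 8.9, 0], "twist": 0},
  {"hand": 0.2, "translation": [-1.3, 8.9, 0], "twist": 0},
  {"hand": 0.2, "translation": [-1.3, 8.9, 0], "twist": 0},
  {"hand": 0.2, "translation": [-1.3, 8.9, 0], "twist": 0},
  {"hand": 0.2, "translation": [-1.3, 8.9, 0], "twist": 0},
  {"hand": 0.2, "translation": [-1.3, 8.9, 0], "twist": 0},
  {"hand": 0.2, "translation": [-1.3, 8.9, 0], "twist": 0},
  {"hand": 0.2, "translation": [-1.2, 7.9, 0], "twist": 0},
])

```text
time_s: 9.23
tcp_pos: [512.7, 79.5, 71.0]
ee_rot: [-3.118, -0.383, -0.0]
wrist_force: [1.4, 0.3, -0.5]
grip_width: 0.801
gripper_force: 0.2
```

Run:
```python
from h import *
goal(130,-4,.1,70);wr2();scenering()
```

```text
t 9.2333 tcp [512.7  79.5  71. ] tray [106.   -4.3] phi 0.1 head -1.326 F [ 1.36  0.27 -0.54] w 0.801 q7 -1.72
shift [-3.8 23.7] dz -1.0 twist 0.0
wrist ring tool [ 9.  10.4] tray [ 96.6 -14.3] 6948 bbox [-16.4 -14. ] [33.6 31. ]
scene 216 [ 99.3 -12.6] bbox [[80.6, 15.3], [119.1, -39.2]]
top few 0
```

move_arm([
  {"hand": 0.2, "translation": [-0.6, 4, 0], "twist": 0},
  {"hand": 0.2, "translation": [-0.6, 5, 0], "twist": 0},
  {"hand": 0.2, "translation": [-0.7, 5, 0], "twist": 0},
  {"hand": 0.2, "translation": [-0.7, 5, 0], "twist": 0},
  {"hand": 0.2, "translation": [-0.6, 4, 0], "twist": 0},
  {"hand": 0.2, "translation": [-0.4, 3, 0], "twist": 0},
  {"hand": 0.2, "translation": [-0.3, 2, 0], "twist": 0},
  {"hand": 0.2, "translation": [0, 0, 0], "twist": 0},
  {"hand": 0.2, "translation": [0.3, -2, 0], "twist": 0},
  {"hand": 0.2, "translation": [0.6, -4, 0], "twist": 0},
])

```text
time_s: 10.22
tcp_pos: [509.8, 100.4, 70.9]
ee_rot: [-3.118, -0.383, 0.0]
wrist_force: [-0.6, 0.7, 0.1]
grip_width: 0.801
gripper_force: 0.0
```

Run:
```python
from h import *
goal(130,-4,.1,70);wr2();scenering()
```

```text
t 10.2167 tcp [509.8 100.4  70.9] tray [127.2  -4.5] phi 0.1 head -1.326 F [-0.6   0.75  0.06] w 0.801 q7 -1.75
shift [-0.9  2.7] dz -0.9 twist 0.0
wrist ring tool [9.7 3.7] tray [124.5 -14.4] 7364 bbox [-15.5 -20.7] [34.1 28.2]
scene 241 [124.1 -12.5] bbox [[92.7, 18.3], [143.6, -40.5]]
top few 0
```

The ring is at tray (124,-14), clear of both pads. I'll lift straight up slowly, then move away and wait for the flap.

move_arm([
  {"hand": 0.2, "translation": [0, 0, 3], "twist": 0},
  {"hand": 0.2, "translation": [0, 0, 8], "twist": 0},
  {"hand": 0.2, "translation": [0, 0, 12], "twist": 0},
  {"hand": 0.2, "translation": [0, 0, 15], "twist": 0},
  {"hand": 0.2, "translation": [0, 0, 20], "twist": 0},
  {"hand": 0.2, "translation": [0, 0, 20], "twist": 0},
  {"hand": 0.2, "translation": [0, 0, 20], "twist": 0},
  {"hand": 0.2, "translation": [0, 0, 20], "twist": 0},
  {"hand": 0.2, "translation": [0, 0, 20], "twist": 0},
  {"hand": 0.2, "translation": [0, 0, 20], "twist": 0},
])

```text
time_s: 11.2
tcp_pos: [509.6, 100.3, 230.7]
ee_rot: [-3.118, -0.382, -0.001]
wrist_force: [0.6, -0.7, 0.3]
grip_width: 0.798
gripper_force: 0.0
```

move_arm([
  {"hand": 0.2, "translation": [0, -25, 15], "twist": 0},
  {"hand": 0.2, "translation": [0, -25, 15], "twist": 0},
  {"hand": 0.2, "translation": [0, -25, 10], "twist": 0},
  {"hand": 0.2, "translation": [0, -25, 0], "twist": 0},
  {"hand": 0.2, "translation": [0, -25, 0], "twist": 0},
  {"hand": 0.2, "translation": [0, -25, 0], "twist": 0},
  {"hand": 0.2, "translation": [0, -25, 0], "twist": 0},
  {"hand": 0.2, "translation": [0, -25, 0], "twist": 0},
  {"hand": 0.2, "translation": [0, -25, 0], "twist": 0},
  {"hand": 0.2, "translation": [0, -25, 0], "twist": 0},
])

```text
time_s: 12.03
tcp_pos: [509.6, -150.8, 269.8]
ee_rot: [3.118, 0.382, 0.001]
wrist_force: [0.3, 0.2, 0.5]
grip_width: 0.797
gripper_force: 0.0
```

move_arm([
  {"hand": 0.2, "translation": [0, -25, 0], "twist": 0},
  {"hand": 0.2, "translation": [0, -25, 0], "twist": 0},
  {"hand": 0.2, "translation": [0, -25, 0], "twist": 0},
  {"hand": 0.2, "translation": [0, -15, 0], "twist": 0},
  {"hand": 0.2, "translation": [0, 0, 0], "twist": 0},
  {"hand": 0.2, "translation": [0, 0, 0], "twist": 0},
  {"hand": 0.2, "translation": [0, 0, 0], "twist": 0},
  {"hand": 0.2, "translation": [0, 0, 0], "twist": 0},
  {"hand": 0.2, "translation": [0, 0, 0], "twist": 0},
  {"hand": 0.2, "translation": [0, 0, 0], "twist": 0},
])

```text
time_s: 12.87
tcp_pos: [510.1, -238.7, 269.1]
ee_rot: [-3.118, -0.385, -0.0]
wrist_force: [0.5, -0.3, -0.5]
grip_width: 0.804
gripper_force: 0.0
```

Run:
```python
from h import *
goal(0,0,.1);scenering("top",c0=(124,-14))
im=cv2.imread("pics/view.png")[130:300,185:425]
cv2.imwrite("pics/t4.png",cv2.resize(im,None,fx=3.33,fy=3.33,interpolation=cv2.INTER_CUBIC))
```

```text
t 12.8667 tcp [ 510.1 -238.7  269.1] tray [-208.5   44.2] phi 0.101 head -1.325 F [ 0.53 -0.32 -0.51] w 0.804 q7 -0.98
shift [ 13.6 212.7] dz None twist -0.001
scene 251 [124.3 -12.6] bbox [[104.5, 15.0], [143.4, -39.4]]
top 223 [126.2 -13.7] bbox [[106.7, 12.3], [146.4, -40.7]]
```

View pics/t4.png

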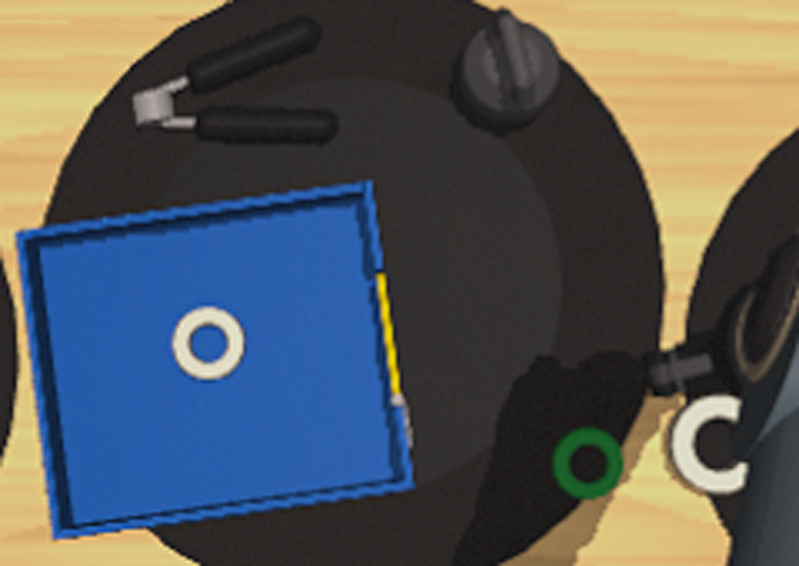

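The ring lies flat in the tray at (208,343), the flap is shut (380,274 to 398,398), and nothing else has moved. I'll let it settle one more second, then hand in.

move_arm([
  {"hand": 0.2, "translation": [0, 0, 0], "twist": 0},
  {"hand": 0.2, "translation": [0, 0, 0], "twist": 0},
  {"hand": 0.2, "translation": [0, 0, 0], "twist": 0},
  {"hand": 0.2, "translation": [0, 0, 0], "twist": 0},
  {"hand": 0.2, "translation": [0, 0, 0], "twist": 0},
  {"hand": 0.2, "translation": [0, 0, 0], "twist": 0},
  {"hand": 0.2, "translation": [0, 0, 0], "twist": 0},
  {"hand": 0.2, "translation": [0, 0, 0], "twist": 0},
  {"hand": 0.2, "translation": [0, 0, 0], "twist": 0},
  {"hand": 0.2, "translation": [0, 0, 0], "twist": 0},
])

```text
time_s: 13.8
tcp_pos: [509.9, -239.8, 268.9]
ee_rot: [3.118, 0.382, 0.0]
wrist_force: [0.9, 0.1, -0.3]
grip_width: 0.799
gripper_force: 0.0
```

```bash
python3 -c "
from cell import robot
print(robot.close_job())"
```

```text
the job is handed in; nothing more can be done
None
```

The job is handed in at about 14 s (no verdict was returned): the last picture shows the white ring flat in the tray at about x = 125, y = -14 mm, the flap shut behind it, the kettlebell and grip trainer where they stood, and the hand clear; the clip was outside that crop, but the arm never worked near it.

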